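Fetch the rear wheel from a crowded hook

ROBOT

A 6-joint arm with a two-finger parallel gripper is mounted at the origin on the work surface. World frame = base frame: x ahead of the robot, y to its left, z up, the work surface at z = 0. Lengths are in mm, angles in rad, forces in N, time in s.
With the tool pointing down it reaches from about 350 to 875 mm from the base axis. Payload 4.2 kg.
Tool frame: the origin (TCP) lies at the very end of the fingers, on their centre line; the grasp point (between the pads) lies 19 mm behind it; z points along the fingers, y is the line along which they close (so a half turn about z gives the same grasp; the last joint's range is limited). The gripper opens to 85 mm and grips with 20 to 120 N. Pads are 22 mm wide; open, the fingers measure 114 mm over their backs; the gripper's body (76 mm by 85 mm) begins 54 mm behind the grasp point. The pads swing forward as they close: fully open they stand 13 mm farther back than shut.
Start: joints at [1.562, 0.385, 0.008, 0, -1.194, -0.259], TCP at [165.35, 602.709, 231.312] pointing down, gripper open.
Joint ranges: [-3.14, 3.14], [-1.21, 2.06], [-1.07, 1.41], [-3.16, 2.05], [-2.99, -0.16], [-3.1, 3.1]. Speed limits (rad/s): [2.79, 2.79, 3.14, 3.14, 3.14, 3.14].

INTERFACE

Orientations are given as a unit quaternion [x, y, z, w].
In Python, from bench import arm gives the robot as it stands.
- The arm moves only by the tool servo_tool, never from a script. Its argument "rows" is a list that holds one entry, the list of rows, each a list of 7 numbers: the finger opening in mm, from 0 to 85.4, then the shift along the tool's x, y, z in mm, then the turn, a rotation vector about the tool's x, y, z in rad. A call has 1 to 10 rows; each row is the pose to reach, as a shift and turn from the pose commanded when the call began, along the tool's axes at that moment; what a row does not reach only later rows make up. A row lasts 1/8 s, in which the tool goes at most 62.5 mm and 10.7 degrees, less where a joint would pass 70% of its speed; a pose out of reach is approached as far as the arm can. A call with a gripper value outside its range is refused whole. The fingers move at their own pace and stop on an object; the grip force is fixed at half the most. Time passes only in rows, so rows that repeat a pose let the fingers close. It gives the time, the measured TCP pose, the force, the opening and the grip force at its end, in the units of the state.
- arm.read_state(): the state, without advancing time (a new reading comes with each control period).
- arm.get_image(name): name is "side" or "top"; returns the picture (420x560x3 uint8, red, green, blue); there is no depth.
- arm.camera_params(name): a dict with "intrinsics" (3x3 intrinsics, pixels), "D" ([k1, k2, p1, p2, k3] as OpenCV has them; the pictures are not rectified), "R" (3x3) and "t" (3): a world point X has camera coordinates R X + t. Camera axes: x right, y down, z forward; pixel columns grow to the right and rows downward; lengths in mm; the calibration is good to about 2 mm. A picture is of the moment at which its call begins. camera_params takes no time and is no camera call.
- arm.job_done(): hands the job in; it is judged then, once.
The state is a dict: "clock": time; "joints": joint angles; "joint_vel": joint speeds; "joint_efforts": joint torques, N m; "position": TCP position; "ee_rot": TCP orientation; "contact_force": force on the tool from outside, world axes, zero at the start; "wrist_torque": the same for the moment, N m; "gripper_width": finger opening in mm; "grasp_force": force on a finger pad.
Only numpy, scipy, OpenCV 4.12 (cv2) and the standard library are available. Lean on these libraries where they do the work, as an engineer would, in place of code of your own. Each camera call takes 0.05 s, during which the arm holds its last target. There are 200 camera calls.

TASK

Three grinding wheels are threaded on one leaning hook and I need the big one at the back. Take off the two wheels in front of it one at a time, front one first, and put each fully down on the empty hook, then fit the big rear wheel over the upright spindle of the truing stand, collar up and sitting flat on its flange. Lower each wheel all the way before letting go, don't drop any, and leave everything else on the bench where it is.

Things in the scene. Friction and masses are not known exactly. Their poses are not given: they have to be found in the camera images.
- front_wheel_c (a point): outermost (front, smallest) wheel of three on the crowded hook: grey disc 52 mm across, 8 mm thick, with a steel collar (grip it) 28 mm across standing 18 mm out of its outer face; 26 mm high in all, bore 17 mm, 0.14 kg. Point: on the axis half-way up (13 mm above the underside); z = axis, disc to collar. Wheels rest on each other 26 mm apart, up to 3.5 mm and 4 degrees off the prong's axis.
- middle_wheel_c (a point): middle (middle-sized) wheel of three on the crowded hook: grey disc 62 mm across, 8 mm thick, with a steel collar (grip it) 28 mm across standing 18 mm out of its outer face; 26 mm high in all, bore 17 mm, 0.14 kg. Point: on the axis half-way up (13 mm above the underside); z = axis, disc to collar. Wheels rest on each other 26 mm apart, up to 3.5 mm and 4 degrees off the prong's axis.
- rear_wheel_c (a point): innermost (rear, largest) wheel of three on the crowded hook: grey disc 72 mm across, 8 mm thick, with a steel collar (grip it) 28 mm across standing 18 mm out of its outer face; 26 mm high in all, bore 17 mm, 0.14 kg. Point: on the axis half-way up (13 mm above the underside); z = axis, disc to collar. Wheels rest on each other 26 mm apart, up to 3.5 mm and 4 degrees off the prong's axis.
- crowded_hook_seat (a point): Crowded hook, fixed: base 100 x 80 x 10 mm, a 10 mm bar bent up into a straight prong leaning 30 deg from vertical roughly towards the robot. Point: on the prong's axis, top of its 28 mm stop flange (100 mm above the table), where the first wheel's underside rests; z = outward along the prong (round end at 84 mm), x = away from robot and up, y level.
- spare_hook_seat (a point): Empty (spare) hook, fixed: base 100 x 80 x 10 mm, a 10 mm bar bent up into a straight prong leaning 30 deg from vertical roughly towards the robot. Point: on the prong's axis, top of its 28 mm stop flange (100 mm above the table), where the first wheel's underside rests; z = outward along the prong (round end at 84 mm), x = away from robot and up, y level.
- spindle_seat (a point): Truing stand, fixed: grey block 90 x 90 x 34 mm, 40 mm flange 8 mm high, upright 12 mm spindle. Point: centre of the flange's top (42 mm above the table), where the wheel's underside rests; z up along the spindle (tapered end at 38 mm). A 12 mm gauge post, top 67 mm above the table, stands 60 mm from the spindle on its +x side, away from the robot.
- chuck: bystander, leave alone: drill chuck standing on end, 34 mm diameter, 52 mm tall; origin at its underside
- paste_jar: bystander, leave alone: small round jar, 40 mm diameter, 46 mm tall; origin at its underside
- handpiece: bystander, leave alone: slim steel rotary handpiece lying down, 24 mm diameter, 165 mm long; origin at its underside
- spanner: bystander, leave alone: spanner lying flat, 150 mm long; origin at its underside
- orange_wheel: bystander, leave alone: grinding wheel lying flat, 84 mm diameter, 18 mm thick; origin at its underside
- carton: bystander, leave alone: little cardboard box 70 x 90 x 50 mm; origin at its underside
- tapered_mandrel: bystander, leave alone: polishing wheel on a tapered mandrel standing on the table, 66 mm diameter, 83 mm tall; origin at its underside
Mind the look-alikes: they are no part of the job. Leave any red look-alike of the part that bears rear_wheel_c alone.

How it is judged (in metres and radians):
On the way, in this order (a step that is already met when the one before it is completed fails the run):
1. the front wheel is down on the spare hook, the other two still on the crowded hook (x of front_wheel_c in the frame of spare_hook_seat between -0.008 and 0.008 m and y of front_wheel_c in the frame of spare_hook_seat between -0.008 and 0.008 m and z of front_wheel_c in the frame of spare_hook_seat between 0.007 and 0.046 m and angle between the z axis of front_wheel_c and the z axis of spare_hook_seat, either way round below 0.2 rad and x of middle_wheel_c in the frame of crowded_hook_seat between -0.008 and 0.008 m and y of middle_wheel_c in the frame of crowded_hook_seat between -0.008 and 0.008 m and z of middle_wheel_c in the frame of crowded_hook_seat between 0.03 and 0.055 m and angle between the z axis of each of middle_wheel_c, rear_wheel_c and the z axis of crowded_hook_seat, either way round below 0.2 rad and x of rear_wheel_c in the frame of crowded_hook_seat between -0.008 and 0.008 m and y of rear_wheel_c in the frame of crowded_hook_seat between -0.008 and 0.008 m and z of rear_wheel_c in the frame of crowded_hook_seat between 0.005 and 0.03 m), for 0.2 s.
2. the front and middle wheels are both down on the spare hook, the rear wheel still on the crowded hook (x of front_wheel_c in the frame of spare_hook_seat between -0.008 and 0.008 m and y of front_wheel_c in the frame of spare_hook_seat between -0.008 and 0.008 m and z of front_wheel_c in the frame of spare_hook_seat between 0.007 and 0.046 m and angle between the z axis of each of front_wheel_c, middle_wheel_c and the z axis of spare_hook_seat, either way round below 0.2 rad and x of middle_wheel_c in the frame of spare_hook_seat between -0.008 and 0.008 m and y of middle_wheel_c in the frame of spare_hook_seat between -0.008 and 0.008 m and z of middle_wheel_c in the frame of spare_hook_seat between 0.007 and 0.046 m and x of rear_wheel_c in the frame of crowded_hook_seat between -0.008 and 0.008 m and y of rear_wheel_c in the frame of crowded_hook_seat between -0.008 and 0.008 m and z of rear_wheel_c in the frame of crowded_hook_seat between 0.005 and 0.03 m and angle between the z axis of rear_wheel_c and the z axis of crowded_hook_seat, either way round below 0.2 rad), for 0.2 s.
At the end, for the whole second after the job is handed in: Front and middle wheels fully down on the spare hook (within 8 mm of its axis each way, centres at most 46 mm from the seat, square within 0.2 rad); rear wheel over the spindle, collar up, level within 0.15 rad, centre 9 to 17 mm above the flange and within 8 mm of its axis; all released (x of front_wheel_c in the frame of spare_hook_seat between -0.008 and 0.008 m and y of front_wheel_c in the frame of spare_hook_seat between -0.008 and 0.008 m and z of front_wheel_c in the frame of spare_hook_seat between 0.007 and 0.046 m and angle between the z axis of each of front_wheel_c, middle_wheel_c and the z axis of spare_hook_seat, either way round below 0.2 rad and x of middle_wheel_c in the frame of spare_hook_seat between -0.008 and 0.008 m and y of middle_wheel_c in the frame of spare_hook_seat between -0.008 and 0.008 m and z of middle_wheel_c in the frame of spare_hook_seat between 0.007 and 0.046 m and x of rear_wheel_c in the frame of spindle_seat between -0.008 and 0.008 m and y of rear_wheel_c in the frame of spindle_seat between -0.008 and 0.008 m and z of rear_wheel_c in the frame of spindle_seat between 0.009 and 0.017 m and angle between the z axis of rear_wheel_c and the z axis of spindle_seat, either way round below 0.2 rad and angle between rear_wheel_c's own z axis and vertical below 0.15 rad); the robot touches nothing.
It fails at once if a wheel is dropped (its centre falls below 35 mm above the table) (height (world z) of any of front_wheel_c, middle_wheel_c, rear_wheel_c below 0.035 m).
It fails at once if a wheel is let fall (untouched by the fingers it moves faster than 0.5 m/s, about a 13 mm drop) ((linear speed of front_wheel above 0.5 m/s and contact force between front_wheel and the fingers below 0.05 N) or (linear speed of middle_wheel above 0.5 m/s and contact force between middle_wheel and the fingers below 0.05 N) or (linear speed of rear_wheel above 0.5 m/s and contact force between rear_wheel and the fingers below 0.05 N)).
It fails at once if a bystander is shifted by more than 30 mm (distance of any of chuck, paste_jar, handpiece, spanner, orange_wheel, carton, tapered_mandrel from where it was at the start of the episode above 0.03 m).
It also fails if it takes over 72 s, if anything falls off the work surface, if the arm or the gripper's body presses on something with over 40 N, if the wrist force passes 120 N, or if a joint passes its speed limit or range.

## Working session

There is one attempt and no reset: what is moved stays moved. The work goes in short steps, Python scripts to look and compute and a tool call to move; the robot and the scene stay as the last step left them, time stands still between calls to the robot, and variables do not carry over. Pictures are saved under pics/ and viewed, at most 10 in all, crops included, and the job is handed in when it is done.

Besides the shell and the picture viewer there is one more tool, called after "Request:" as a command line: name --argument value ..., lists and objects as JSON in quotes. servo_tool: Moves the arm, as the interface text tells. Its arguments: {"type":"object","properties":{"rows":{"type":"array"}},"required":["rows"]}

```bash
mkdir -p pics; ls; python3 - <<'E'
from bench import arm
import cv2,numpy as np
for n in("side","top"):
    im=arm.get_image(n); cv2.imwrite(f"pics/{n}0.png",cv2.resize(im[:,:,::-1],(800,600),interpolation=cv2.INTER_CUBIC))
    np.save(f"{n}0.npy",im)
    p=arm.camera_params(n); print(n,{k:np.round(v,3).tolist() for k,v in p.items()})
print(arm.read_state())
E
```

```text
pics
side {'intrinsics': [[471.938, 0.0, 279.495], [0.0, 471.938, 209.636], [0.0, 0.0, 1.0]], 'D': [-0.151, 0.0, 0.0, 0.0, 0.0], 'R': [[-0.734, -0.679, -0.021], [-0.483, 0.544, -0.686], [0.478, -0.493, -0.727]], 't': [446.849, 334.238, 771.426]}
top {'intrinsics': [[494.179, 0.0, 273.324], [0.0, 494.179, 211.701], [0.0, 0.0, 1.0]], 'D': [0.047, 0.0, 0.0, 0.0, 0.0], 'R': [[0.002, -1.0, 0.012], [-0.993, -0.003, -0.115], [0.115, -0.012, -0.993]], 't': [17.402, 570.215, 1145.063]}
{'clock': 0.1, 'joints': array([ 1.56159263e+00,  3.85460709e-01,  6.73285126e-03, -4.16605810e-04,
       -1.19399335e+00, -2.58625175e-01]), 'joint_vel': array([-0.00026816, -0.00243097,  0.00112304,  0.00221114,  0.00104308,
        0.00048924]), 'joint_efforts': array([-1.88285471e-04, -3.93322170e+01,  1.88927311e+01,  4.19795886e+00,
       -2.64899005e-03,  4.01642538e-06]), 'position': array([165.23415413, 602.21111537, 230.33354014]), 'ee_rot': array([ 9.91036115e-01, -1.33590626e-01, -7.23963993e-05,  9.79048096e-04]), 'contact_force': array([ 0.29434627, -0.24466427,  0.3980747 ]), 'wrist_torque': array([ 0.02640104, -0.00581929, -0.01222818]), 'grasp_force': 0.0, 'gripper_width': 85.40406215886728}
```

View pics/side0.png

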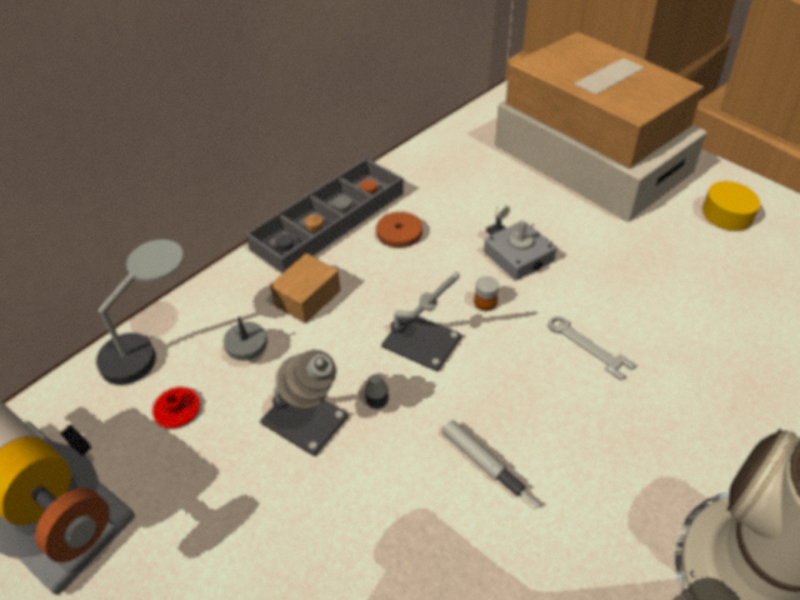

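View pics/top0.png

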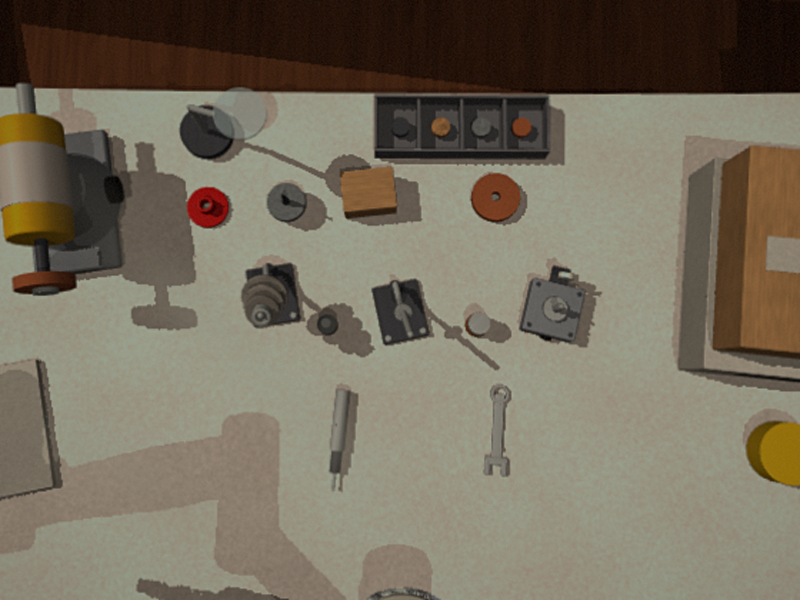

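Side shows the crowded hook at (305,390), the spare hook at (425,320) and the stand at (520,245). In the top view they are at (265,295), (400,305) and (555,305). I'll enlarge these.

```bash
python3 - <<'E'
import cv2,numpy as np
S=np.load("side0.npy");T=np.load("top0.npy")
def c(im,u,v): 
    a=cv2.resize(im[v:v+74,u:u+66,::-1],(264,296),interpolation=cv2.INTER_CUBIC)
    for k in range(0,66,10):
        cv2.line(a,(k*4,0),(k*4,4),(0,0,255),1)
    for k in range(0,74,10):
        cv2.line(a,(0,k*4),(4,k*4),(0,0,255),1)
    return cv2.copyMakeBorder(a,0,2,0,2,cv2.BORDER_CONSTANT,value=(0,255,0))
m=np.vstack([np.hstack([c(S,180,243),c(S,264,186),c(S,334,140)]),np.hstack([c(T,160,175),c(T,255,182),c(T,355,175)])])
cv2.imwrite("pics/m1.png",m)
E
```

```text
(no output)
```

View pics/m1.png

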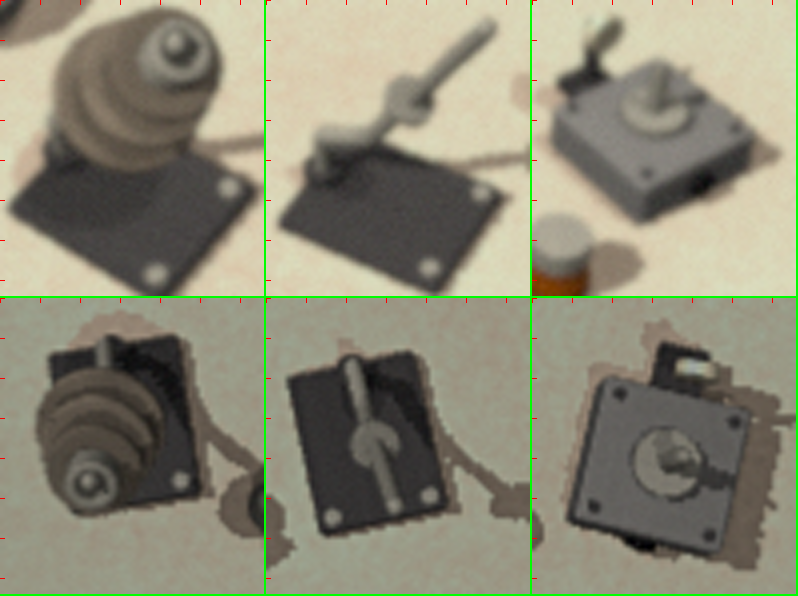

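The crops show the spare prong tip at (490,22) in the side view and (394,508) in the top view, and its flange at (409,101) and (375,444). The crowded prong tip is at (178,42) and (90,482). The spindle tip is at (660,64) and (678,455), and the post is at the top of the stand. Next I'll fit the poses.

```bash
cat > h.py <<'E'
from bench import arm
import cv2,numpy as np
from scipy.optimize import least_squares
from scipy.spatial.transform import Rotation as Ro
C={n:arm.camera_params(n) for n in("side","top")}
def proj(n,X):
    p=C[n];X=np.atleast_2d(np.asarray(X,float))
    return cv2.projectPoints(X,cv2.Rodrigues(np.array(p["R"]))[0],np.array(p["t"],float),np.array(p["intrinsics"]),np.array(p["D"]))[0][:,0]
def tri(us,ut):
    f=lambda X:np.r_[proj("side",X)[0]-us,proj("top",X)[0]-ut]
    r=least_squares(f,[600,0,50]);return r.x,r.fun
def axes(psi): # columns x,y,z of seat frame; psi = heading of x away from robot
    c,s=np.cos(psi),np.sin(psi);k=np.cos(np.pi/6)
    z=np.array([-.5*c,-.5*s,k]);x=np.array([k*c,k*s,.5]);return np.c_[x,np.cross(z,x),z]
E
cat > fit.py <<'E'
from h import *
o=lambda a,b,ox,oy:np.array([a/4+ox,b/4+oy])
L={}
S1=lambda a,b:o(a,b,180,243);S2=lambda a,b:o(a-266,b,264,186);S3=lambda a,b:o(a-532,b,334,140)
T1=lambda a,b:o(a,b-298,160,175);T2=lambda a,b:o(a-266,b-298,255,182);T3=lambda a,b:o(a-532,b-298,355,175)
print("spare tip",*tri(S2(487,26),T2(393,506)));print("spare fl",*tri(S2(409,101),T2(375,444)))
print("crowd tip",*tri(S1(179,41),T1(90,482)))
print("fl",*tri(S3(656,106),T3(668,462)));print("sp tip",*tri(S3(659,66),T3(679,456)))
# base corners local (along away dir, left)
cor=np.array([[50,40],[50,-40],[-50,-40],[-50,40.]])
def base(x,y,psi,s): 
    R=np.array([[np.cos(psi),-np.sin(psi)],[np.sin(psi),np.cos(psi)]]);q=(cor+[s,0])@R.T+[x,y];return np.c_[q,np.full(4,10.)]
sp=dict(top=[(0,T2(288,377)),(1,T2(412,351)),(2,T2(449,509)),(3,T2(324,536))],side=[(0,S2(0,0))][:0]+[(3,S2(435,295)),(0,S2(506,198))][:0])
cr=dict(top=[(0,T1(49,352)),(1,T1(181,335)),(2,T1(201,496))],side=[])
def f(p):
    r=[]
    for (x,y,psi),b,tp in((p[:3],sp,(S2(487,26),T2(393,506))),(p[3:6],cr,(S1(179,41),T1(90,482)))):
        A=axes(psi);seat=np.array([x,y,100])
        P=seat+80*A[:,2]
        r+=list(proj("side",P)[0]-tp[0])+list(proj("top",P)[0]-tp[1])
        B=proj("top",base(x,y,psi,p[6]))
        for i,u in b["top"]: r+=list((B[i]-u)*.7)
        if b is sp:
            P=seat-2*A[:,2]; r+=list(proj("side",P)[0]-S2(409,101))+list(proj("top",P)[0]-T2(375,444))
    return r
R=least_squares(f,[600,0,0,600,200,0,30],loss="soft_l1");print(R.x.round(3),np.round(R.fun,1))
E
python3 fit.py
```

```text
spare tip [507.60210315  -7.3262559  171.18374811] [ 0.18232306  0.01920131 -0.11628742 -0.16551791]
spare fl [5.48355196e+02 2.11939100e-01 9.62725534e+01] [ 0.44063414  0.04896646 -0.28860347 -0.39470339]
crowd tip [534.67072405 211.10108585 169.8305575 ] [ 0.31964431  0.04053904 -0.25631719 -0.30038466]
fl [ 560.16889211 -253.73748648   43.44680758] [ 0.26762141  0.02370793 -0.1392769  -0.22120424]
sp tip [ 560.43137681 -251.88701427   75.97866638] [ 0.43280303  0.03783286 -0.22357602 -0.35518432]
[5.47092e+02 9.30000e-02 2.13000e-01 5.74641e+02 2.16458e+02 1.39000e-01
 1.00770e+01] [ 0.3  0.4  0.3 -0.3 -0.6 -0.1  0.2 -0.2 -0.1  0.1 -0.9  0.2  0.5 -0.5
 -0.3 -0.4  0.3  0.1 -0.1 -0.4  0.1  0.1 -0.1  0.  -0.1  0.2]
```

```bash
cat >> h.py <<'E'
H={"c":(574.6,216.5,100,.139),"s":(547.1,0.1,100,.213)}
def pose(w,off,psi=None):
    """TCP target at offset (x,y,z) in seat frame w, tool x = seat x, tool z = -seat z"""
    if w=="p":
        a=psi or 0;A=np.c_[[np.cos(a),np.sin(a),0],[-np.sin(a),np.cos(a),0],[0,0,1]];o=np.array(SP)
    else: x,y,z,a=H[w];A=axes(a);o=np.array([x,y,z])
    return o+A@np.array(off,float),np.c_[A[:,0],-A[:,1],-A[:,2]],A,o
SP=(560.3,-253,42)
def go(w,off,psi=None):
    s=arm.read_state();R=Ro.from_quat(s["ee_rot"]);P,Q,A,o=pose(w,off,psi)
    print("t",round(s["clock"],2),"shift",R.inv().apply(P-s["position"]).round(1),"turn",(R.inv()*Ro.from_matrix(Q)).as_rotvec().round(3),
     "| now in seat",(A.T@(s["position"]-o)).round(1),"F",A.T@s["contact_force"]//.1/10,"w",round(s["gripper_width"],1),"g",round(s["grasp_force"],1),"j",s["joints"].round(2))
E
python3 -c "
from h import *
go('c',(-2,0,140));go('c',(-2,0,65))"
```

```text
t 0.1 shift [431.  291.9  10.7] turn [ 0.108  0.517 -0.397] | now in seat [-239.7  438.7  288.9] F [ 0.4 -0.3  0.2] w 85.4 g 0.0 j [ 1.56  0.39  0.01 -0.   -1.19 -0.26]
t 0.1 shift [465.4 277.   75.6] turn [ 0.108  0.517 -0.397] | now in seat [-239.7  438.7  288.9] F [ 0.4 -0.3  0.2] w 85.4 g 0.0 j [ 1.56  0.39  0.01 -0.   -1.19 -0.26]
```

Request:
servo_tool --rows '[[[60,50,34,1,0.012,0.06,-0.046],[60,100,68,2,0.025,0.12,-0.092],[60,150,102,3,0.037,0.18,-0.138],[60,200,136,5,0.05,0.24,-0.184],[60,250,170,6,0.062,0.3,-0.23],[60,300,204,7,0.075,0.36,-0.276],[60,350,238,9,0.087,0.42,-0.322],[60,400,272,10,0.1,0.48,-0.368],[60,431,292,11,0.108,0.517,-0.397],[60,431,292,11,0.108,0.517,-0.397]]]'

```text
clock: 1.35
position: [503.8, 203.3, 219.1]
ee_rot: [0.964, 0.064, 0.258, -0.017]
contact_force: [-0.3, 0.4, -0.1]
gripper_width: 60.4
grasp_force: 0.0
```

```bash
python3 - <<'E'
from h import *
go('c',(-2,0,140));go('c',(-2,0,90))
S=arm.get_image("side");T=arm.get_image("top")
m=np.hstack([cv2.resize(S[190:320,150:280],(400,400),interpolation=2),cv2.resize(T[130:260,120:250],(400,400),interpolation=2)])
cv2.imwrite("pics/a1.png",m[:,:,::-1])
s=arm.read_state()
for n in("side","top"): print(n,proj(n,s["position"]))
E
```

```text
t 1.35 shift [ 0.7 -3.2 -1. ] turn [ 0.003  0.001 -0.005] | now in seat [ -2.7  -3.2 139.1] F [-0.3  0.4  0. ] w 60.4 g 0.0 j [ 0.73  0.04 -0.84  0.88 -0.37  0.19]
t 1.35 shift [ 0.8 -3.4 49. ] turn [ 0.003  0.001 -0.005] | now in seat [ -2.7  -3.2 139.1] F [-0.3  0.4  0. ] w 60.4 g 0.0 j [ 0.73  0.04 -0.84  0.88 -0.37  0.19]
side [[236.80633212 242.32972494]]
top [[179.74564295 233.70243106]]
```

View pics/a1.png

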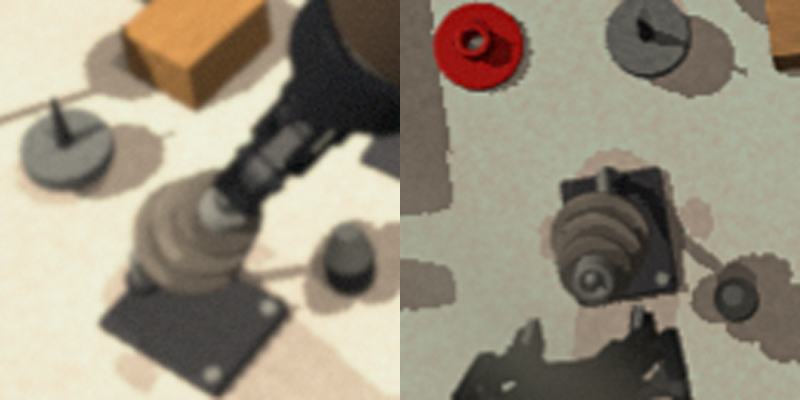

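The two fingertips at (532,325) and (640,312) straddle the collar at (590,280), and the scene agrees with the model. Descending onto the front collar.

Request:
servo_tool --rows '[[[60,0.8,-2.5,20,0.003,0.001,-0.005],[60,0.8,-2.5,45,0.003,0.001,-0.005],[60,0.8,-2.5,65,0.003,0.001,-0.005],[60,0.8,-2.5,74,0.003,0.001,-0.005],[60,0.8,-2.5,74,0.003,0.001,-0.005],[20,0.8,-2.5,74,0.003,0.001,-0.005],[20,0.8,-2.5,74,0.003,0.001,-0.005],[20,0.8,-2.5,74,0.003,0.001,-0.005],[20,0.8,-2.5,74,0.003,0.001,-0.005],[20,0.8,-2.5,74,0.003,0.001,-0.005]]]'

```text
clock: 2.7
position: [540.8, 216.8, 163.7]
ee_rot: [0.964, 0.068, 0.257, -0.016]
contact_force: [-2.8, -3.3, 5.4]
gripper_width: 24.0
grasp_force: 58.8
```

```bash
python3 - <<'E'
from h import *
go('c',(-2,0,65));go('c',(-2,0,120))
E
```

```text
t 2.7 shift [-4.9  5.   6.9] turn [0.004 0.002 0.003] | now in seat [ 2.9  5.  71.8] F [-0.1 -2.9  6.2] w 24.0 g 58.8 j [ 0.46  0.18 -0.9   1.58 -0.16 -0.29]
t 2.7 shift [ -5.    5.2 -48.1] turn [0.004 0.002 0.003] | now in seat [ 2.9  5.  71.8] F [-0.1 -2.9  6.2] w 24.0 g 58.8 j [ 0.46  0.18 -0.9   1.58 -0.16 -0.29]
```

The arm hit the joint-5 limit (wrist singularity) with the tool along the prong. A cylinder between flat pads can be gripped with the tool pitched about the closing axis, so I'll use a more upright tool (lean 10° instead of 30°).

```bash
cat >> h.py <<'E'
def go(w,off,lean=10,psi=None,yaw=0):
    """lean = tool's angle from vertical, in the prong's vertical plane"""
    s=arm.read_state();R=Ro.from_quat(s["ee_rot"]);P,Q,A,o=pose(w,off,psi)
    a=H[w][3] if w!="p" else psi; base=30 if w!="p" else 0
    Q=Ro.from_rotvec(A[:,1]*np.deg2rad(base-lean))*Ro.from_matrix(Q)
    if yaw: Q=Ro.from_euler("z",yaw)*Q
    print("t",round(s["clock"],2),"shift",R.inv().apply(P-s["position"]).round(1).tolist(),"turn",(R.inv()*Q).as_rotvec().round(3).tolist(),
     "| now in seat",(A.T@(s["position"]-o)).round(1),"F",(A.T@s["contact_force"]).round(1),"w",round(s["gripper_width"],1),"g",round(s["grasp_force"],1),"j",s["joints"].round(2))
E
python3 -c "
from h import *
go('c',(-3,0,105));go('c',(-3,0,65))"
```

```text
t 2.7 shift [-6.0, 5.1, -33.1] turn [0.005, -0.347, 0.003] | now in seat [ 2.9  5.  71.8] F [-0.1 -2.9  6.3] w 24.0 g 58.8 j [ 0.46  0.18 -0.9   1.58 -0.16 -0.29]
t 2.7 shift [-5.9, 5.0, 6.9] turn [0.005, -0.347, 0.003] | now in seat [ 2.9  5.  71.8] F [-0.1 -2.9  6.3] w 24.0 g 58.8 j [ 0.46  0.18 -0.9   1.58 -0.16 -0.29]
```

Request:
servo_tool --rows '[[[60,0,0,0,0,0,0],[60,0,0,0,0,0,0],[60,0,0,-10,0,0,0],[60,0,0,-25,0,0,0],[60,0,0,-40,0,0,0],[60,0,0,-40,0,-0.15,0],[60,0,0,-40,0,-0.3,0],[60,0,0,-40,0,-0.347,0],[60,0,0,-40,0,-0.347,0]]]'

```text
clock: 3.82
position: [521.6, 217.2, 197.2]
ee_rot: [0.994, 0.071, 0.085, -0.005]
contact_force: [1.5, -0.5, 0.7]
gripper_width: 60.3
grasp_force: 0.0
```

```bash
python3 - <<'E'
from h import *
go('c',(-3,-0.5,105));go('c',(-5,-0.5,66))
S=arm.get_image("side");T=arm.get_image("top")
m=np.hstack([cv2.resize(S[230:310,180:260],(400,400),interpolation=2),cv2.resize(T[170:250,150:230],(400,400),interpolation=2)])
cv2.imwrite("pics/a2.png",m[:,:,::-1])
E
```

```text
t 3.83 shift [-4.0, 8.5, 7.3] turn [0.001, 0.004, 0.004] | now in seat [  3.2   8.  110.4] F [ 1.6 -0.7 -0.1] w 60.3 g 0.0 j [ 0.73  0.23 -0.36  0.13 -0.84  0.9 ]
t 3.83 shift [7.6, 8.5, 44.5] turn [0.001, 0.004, 0.004] | now in seat [  3.2   8.  110.4] F [ 1.6 -0.7 -0.1] w 60.3 g 0.0 j [ 0.73  0.23 -0.36  0.13 -0.84  0.9 ]
```

View pics/a2.png

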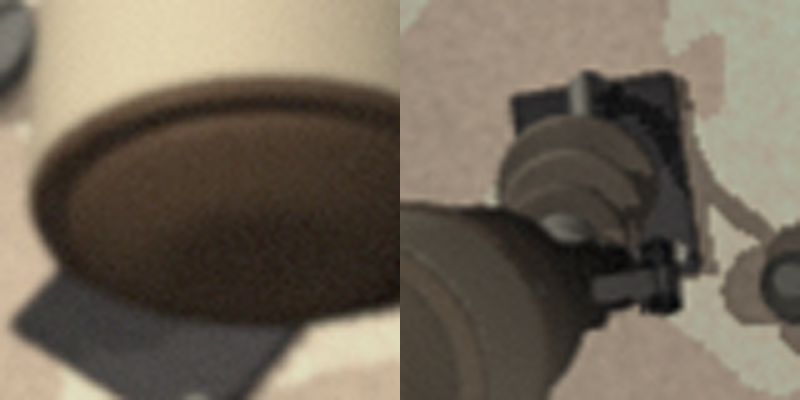

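The arm blocks the side view. The top view shows the wheels still stacked on the prong. Joint 5 is now comfortable at -0.84, so I'm descending along the prong.

Request:
servo_tool --rows '[[[60,-4,8.5,5,0,0.004,0.004],[60,-4,8.5,7,0,0.004,0.004],[60,0,8.5,20,0,0.004,0.004],[60,4,8.5,33,0,0.004,0.004],[60,7.6,8.5,44.5,0,0.004,0.004],[60,7.6,8.5,44.5,0,0.004,0.004],[60,7.6,8.5,44.5,0,0.004,0.004]]]'

```text
clock: 4.8
position: [537.3, 208.1, 154.3]
ee_rot: [0.994, 0.068, 0.088, -0.004]
contact_force: [0.3, 0.5, 1.2]
gripper_width: 60.0
grasp_force: 0.0
```

```bash
python3 - <<'E'
from h import *
go('c',(-5,-0.5,66))
T=arm.get_image("top");s=arm.read_state();print(proj("top",s["position"]))
cv2.imwrite("pics/a3.png",cv2.resize(T[170:250,140:240],(800,600),interpolation=2)[:,:,::-1])
E
```

```text
t 4.8 shift [0.8, -2.6, -0.2] turn [0.005, -0.001, -0.001] | now in seat [-5.9 -3.1 66.1] F [0.9 0.4 0.9] w 60.0 g 0.0 j [ 0.7   0.29 -0.4   0.15 -0.73  0.91]
[[184.8603357  220.18041838]]
```

Request:
servo_tool --rows '[[[60,0.8,-2.6,0,0.005,0,0],[60,0.8,-2.6,0,0.005,0,0],[22,0.8,-2.6,0,0.005,0,0],[22,0.8,-2.6,0,0.005,0,0],[22,0.8,-2.6,0,0.005,0,0],[22,0.8,-2.6,0,0.005,0,0],[22,0.8,-2.6,0,0.005,0,0]]]'

```text
clock: 5.72
position: [537.6, 211.2, 155.0]
ee_rot: [0.994, 0.069, 0.088, -0.007]
contact_force: [-5.0, 3.0, 4.4]
gripper_width: 25.0
grasp_force: 59.1
```

```bash
python3 - <<'E'
from h import *
go('c',(-5,-0.5,66));go('c',(-5,0,105));go('s',(-5,0,110))
E
```

```text
t 5.72 shift [-0.0, 0.4, 0.3] turn [-0.001, -0.002, -0.001] | now in seat [-4.9 -0.1 66.3] F [-1.7  3.7  6. ] w 25.0 g 59.1 j [ 0.7   0.3  -0.4   0.14 -0.73  0.91]
t 5.72 shift [-13.3, -0.1, -36.3] turn [-0.001, -0.002, -0.001] | now in seat [-4.9 -0.1 66.3] F [-1.7  3.7  6. ] w 25.0 g 59.1 j [ 0.7   0.3  -0.4   0.14 -0.73  0.91]
t 5.72 shift [-71.0, 214.8, -51.3] turn [0.012, -0.002, -0.074] | now in seat [ 58.1 208.4  30. ] F [-1.5  4.   5.9] w 25.0 g 59.1 j [ 0.7   0.3  -0.4   0.14 -0.73  0.91]
```

Gripped at 25 mm width and 59 N. Drawing the wheel off along the prong.

Request:
servo_tool --rows '[[[22,-3.4,0,-9.4,0,0,0],[22,-6.8,0,-18.8,0,0,0],[22,-10.2,0,-28,0,0,0],[22,-13.6,0,-37.5,0,0,0],[22,-18.8,0,-51.5,0,0,0],[22,-24,0,-66,0,0,0],[22,-24,0,-66,0,0,0]]]'

```text
clock: 6.6
position: [502.7, 206.2, 217.1]
ee_rot: [0.994, 0.069, 0.089, -0.007]
contact_force: [0.5, -0.4, -0.7]
gripper_width: 24.6
grasp_force: 59.3
```

```bash
python3 - <<'E'
from h import *
go('s',(-2,0,140))
S=arm.get_image("side");T=arm.get_image("top")
m=np.hstack([cv2.resize(S[190:330,150:290],(400,400),interpolation=2),cv2.resize(T[150:250,140:240],(400,400),interpolation=2)])
cv2.imwrite("pics/a4.png",m[:,:,::-1])
E
```

```text
t 6.6 shift [-54.5, 215.6, -13.5] turn [0.011, -0.004, -0.074] | now in seat [ 58.7 210.8 101.3] F [ 0.  -0.5 -0.8] w 24.6 g 59.3 j [ 0.74  0.17 -0.39  0.13 -0.87  0.89]
```

View pics/a4.png

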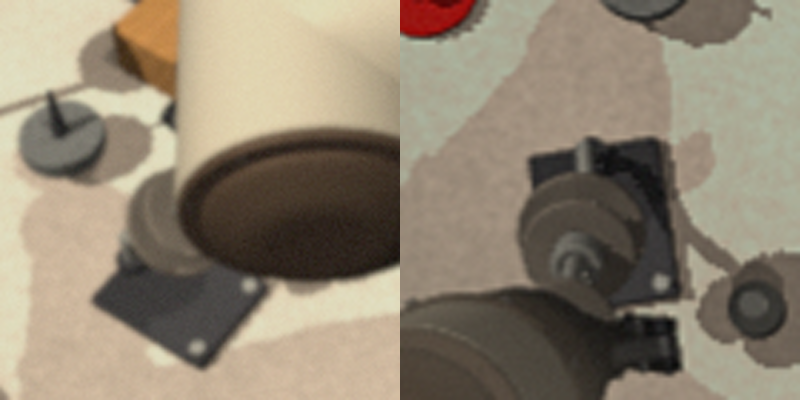

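The front wheel is off, with the middle and rear wheels still on the prong. I'll carry it to above the spare hook.

Request:
servo_tool --rows '[[[22,-10,35,-8,0.002,-0.001,-0.015],[22,-20,80,-12,0.004,-0.002,-0.03],[22,-33,130,-13.5,0.008,-0.003,-0.045],[22,-45,175,-13.5,0.011,-0.004,-0.06],[22,-54.5,215.6,-13.5,0.011,-0.004,-0.074],[22,-54.5,215.6,-13.5,0.011,-0.004,-0.074],[22,-54.5,215.6,-13.5,0.011,-0.004,-0.074]]]'

```text
clock: 7.58
position: [476.9, -15.5, 218.6]
ee_rot: [0.991, 0.106, 0.085, -0.008]
contact_force: [1.7, -0.3, -1.4]
gripper_width: 24.7
grasp_force: 59.5
```

```bash
python3 - <<'E'
from h import *
go('s',(-1.5,0,140));go('s',(-1.5,0,105));go('s',(-1.5,0,60))
S=arm.get_image("side");T=arm.get_image("top")
m=np.hstack([cv2.resize(S[160:260,250:350],(400,400),interpolation=2),cv2.resize(T[175:255,245:325],(400,400),interpolation=2)])
cv2.imwrite("pics/a5.png",m[:,:,::-1])
E
```

```text
t 7.58 shift [0.9, -0.4, -1.8] turn [0.001, 0.004, -0.001] | now in seat [ -3.   -0.4 138.6] F [ 0.7 -0.6 -2. ] w 24.7 g 59.5 j [ 0.32  0.06 -0.48  0.03 -0.86  1.45]
t 7.58 shift [13.0, -0.4, 31.0] turn [0.001, 0.004, -0.001] | now in seat [ -3.   -0.4 138.6] F [ 0.7 -0.6 -2. ] w 24.7 g 59.5 j [ 0.32  0.06 -0.48  0.03 -0.86  1.45]
t 7.58 shift [28.6, -0.5, 73.3] turn [0.001, 0.004, -0.001] | now in seat [ -3.   -0.4 138.6] F [ 0.7 -0.6 -2. ] w 24.7 g 59.5 j [ 0.32  0.06 -0.48  0.03 -0.86  1.45]
```

View pics/a5.png

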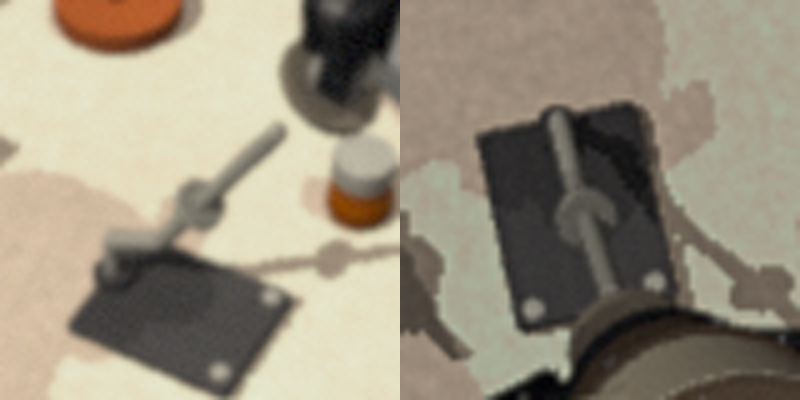

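The side view shows the held disc beside the free prong, its rim's left edge at (281,85) and bottom at (340,132). In the top view the rim's top is at (630,290). I'll check the wheel offset against these.

```bash
python3 - <<'E'
from h import *
P,Q,A,o=pose('s',(0,0,0));th=np.linspace(0,6.283,73)
def rim(x,y,zu,r=26):
    L=[np.c_[x+r*np.cos(th),y+r*np.sin(th),np.full(73,z)] for z in(zu,zu+8)]
    return o+np.vstack(L)@A.T
def ext(x,y,zu):
    s=proj("side",rim(x,y,zu));t=proj("top",rim(x,y,zu));return np.r_[s[:,0].min(),s[:,1].max(),t[:,1].min()]
e=ext(-1.5,-.4,124.3);print(e,"obs",[320.2,193,233])
for d in((1,0,0),(0,1,0),(0,0,1)): print(d,(ext(-1.5+d[0],-.4+d[1],124.3+d[2])-e).round(2))
E
```

```text
[319.39580431 195.26551546 232.00927223] obs [320.2, 193, 233]
(1, 0, 0) [-0.42 -0.36 -0.44]
(0, 1, 0) [-0.25  0.34  0.1 ]
(0, 0, 1) [ 0.27 -0.24  0.21]
```

Request:
servo_tool --rows '[[[22,1.5,-0.4,0,0,0,0],[22,5,-0.4,10,0,0,0],[22,9,-0.4,20,0,0,0],[22,13,-0.4,31,0,0,0],[22,17,-0.4,42,0,0,0],[22,21,-0.4,53,0,0,0],[22,24.8,-0.4,63,0,0,0],[22,28.6,-0.4,73.3,0,0,0],[22,28.6,-0.4,73.3,0,0,0]]]'

```text
clock: 8.8
position: [516.4, -6.6, 150.6]
ee_rot: [0.991, 0.106, 0.084, -0.008]
contact_force: [-0.6, -0.2, -1.9]
gripper_width: 24.6
grasp_force: 59.5
```

```bash
python3 - <<'E'
from h import *
go('s',(-1.5,0,19));go('s',(-1.5,0,12))
E
```

```text
t 8.8 shift [14.4, -0.1, 37.8] turn [0.001, 0.005, 0.0] | now in seat [-1.9 -0.  59.5] F [-1.5 -0.  -1.4] w 24.6 g 59.5 j [ 0.31  0.21 -0.5   0.03 -0.7   1.45]
t 8.8 shift [16.8, -0.1, 44.4] turn [0.001, 0.005, 0.0] | now in seat [-1.9 -0.  59.5] F [-1.5 -0.  -1.4] w 24.6 g 59.5 j [ 0.31  0.21 -0.5   0.03 -0.7   1.45]
```

No side force, so the wheel has threaded. Lowering it to the seat.

Request:
servo_tool --rows '[[[22,4,0,10,0,0,0],[22,8,0,20.5,0,0,0],[22,12,0,31,0,0,0],[22,14.4,0,37.8,0,0,0],[22,15.5,0,40.5,0,0,0],[22,16,0,42.5,0,0,0],[22,16,0,42.5,0,0,0]]]'

```text
clock: 9.68
position: [539.1, -1.7, 112.5]
ee_rot: [0.991, 0.106, 0.085, -0.008]
contact_force: [0.3, -0.5, -1.5]
gripper_width: 24.6
grasp_force: 59.5
```

```bash
python3 - <<'E'
from h import *
go('s',(-1.5,0,12));go('s',(-1.5,0,9))
E
```

```text
t 9.68 shift [0.4, -0.1, 3.0] turn [0.001, 0.003, 0.0] | now in seat [-0.8 -0.1 14.9] F [-0.6 -0.6 -1.4] w 24.6 g 59.5 j [ 0.31  0.29 -0.5   0.03 -0.61  1.45]
t 9.68 shift [1.4, -0.1, 5.8] turn [0.001, 0.003, 0.0] | now in seat [-0.8 -0.1 14.9] F [-0.6 -0.6 -1.4] w 24.6 g 59.5 j [ 0.31  0.29 -0.5   0.03 -0.61  1.45]
```

Not touching yet, so I'll lower a little further.

Request:
servo_tool --rows '[[[22,0.4,0,1.5,0,0,0],[22,0.7,0,3,0,0,0],[22,0.7,0,3,0,0,0]]]'

```text
clock: 10.05
position: [539.7, -1.6, 112.1]
ee_rot: [0.991, 0.106, 0.085, -0.008]
contact_force: [-9.6, 1.1, 14.6]
gripper_width: 24.6
grasp_force: 61.5
```

```bash
python3 - <<'E'
from h import *
go('s',(-1.5,0,9))
E
```

```text
t 10.05 shift [0.9, -0.1, 5.3] turn [0.002, 0.003, 0.001] | now in seat [-0.6 -0.1 14.3] F [-0.6  3.1 17.2] w 24.6 g 61.5 j [ 0.31  0.29 -0.5   0.03 -0.61  1.45]
```

Seated at 14.3 mm axial with 17 N, as predicted. I'll ease off, release and retract along the prong.

Request:
servo_tool --rows '[[[22,-0.3,0,-1.5,0,0,0],[60,-0.3,0,-1.5,0,0,0],[60,-0.3,0,-1.5,0,0,0],[60,-0.3,0,-1.5,0,0,0],[60,-6,0,-16,0,0,0],[60,-13,0,-36,0,0,0],[60,-20,0,-56,0,0,0],[60,-27,0,-76,0,0,0],[60,-36,0,-100,0,0,0],[60,-36,0,-100,0,0,0]]]'

```text
clock: 11.3
position: [489.1, -12.4, 204.5]
ee_rot: [0.99, 0.106, 0.088, -0.009]
contact_force: [0.3, 0.4, 0.0]
gripper_width: 60.2
grasp_force: 0.0
```

```bash
python3 - <<'E'
from h import *
go('c',(-5,-.2,115));go('c',(-5,-.2,40))
S=arm.get_image("side");T=arm.get_image("top")
m=np.hstack([cv2.resize(S[160:320,180:340],(400,400),interpolation=2),cv2.resize(T[155:265,175:285+0],(400,400),interpolation=2)])
cv2.imwrite("pics/a6.png",m[:,:,::-1])
E
```

```text
t 11.3 shift [67.9, -210.0, 19.5] turn [-0.012, -0.002, 0.073] | now in seat [ -48.5 -214.8  148.7] F [ 0.3  0.3 -0.2] w 60.2 g 0.0 j [ 0.32  0.09 -0.48  0.03 -0.82  1.45]
t 11.3 shift [93.3, -207.3, 90.0] turn [-0.012, -0.002, 0.073] | now in seat [ -48.5 -214.8  148.7] F [ 0.3  0.3 -0.2] w 60.2 g 0.0 j [ 0.32  0.09 -0.48  0.03 -0.82  1.45]
```

View pics/a6.png

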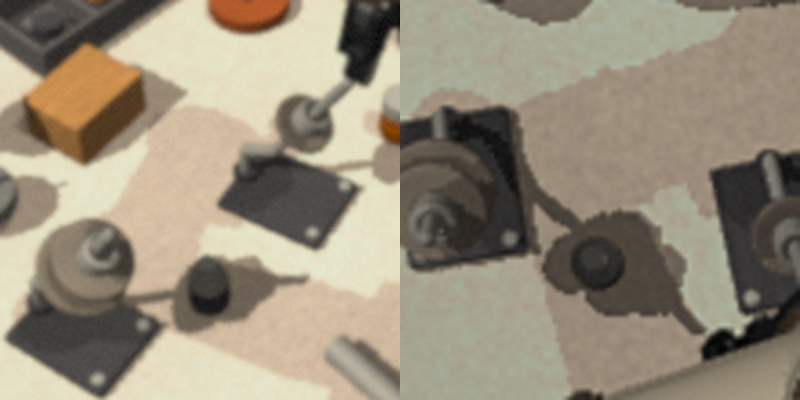

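The front wheel sits on the spare hook flange (side view, 305,120), and the two larger wheels are still on the crowded hook. Moving back for the middle wheel.

Request:
servo_tool --rows '[[[60,12,-40,0,-0.002,0,0.015],[60,28,-90,0,-0.005,0,0.03],[60,45,-140,3,-0.008,-0.001,0.045],[60,58,-180,10,-0.01,-0.002,0.06],[60,67.9,-210,19.5,-0.012,-0.002,0.073],[60,67.9,-210,19.5,-0.012,-0.002,0.073],[60,67.9,-210,19.5,-0.012,-0.002,0.073]]]'

```text
clock: 12.28
position: [512.8, 207.2, 193.1]
ee_rot: [0.994, 0.069, 0.084, -0.005]
contact_force: [-0.4, 0.1, -0.3]
gripper_width: 60.2
grasp_force: 0.0
```

```bash
python3 - <<'E'
from h import *
go('c',(-5,-.2,100));go('c',(-5,-.2,40))
E
```

```text
t 12.28 shift [6.6, -0.4, 10.2] turn [0.002, 0.007, 0.0] | now in seat [ -7.6  -0.6 111.9] F [-0.5  0.1 -0.1] w 60.2 g 0.0 j [ 0.73  0.22 -0.39  0.13 -0.82  0.9 ]
t 12.28 shift [27.5, -0.6, 66.4] turn [0.002, 0.007, 0.0] | now in seat [ -7.6  -0.6 111.9] F [-0.5  0.1 -0.1] w 60.2 g 0.0 j [ 0.73  0.22 -0.39  0.13 -0.82  0.9 ]
```

Request:
servo_tool --rows '[[[60,5,0,6,0.002,0.007,0],[60,9,0,16,0.002,0.007,0],[60,13,0,27,0.002,0.007,0],[60,17,0,38,0.002,0.007,0],[60,21,0,49,0.002,0.007,0],[60,25,0,59,0.002,0.007,0],[60,27.5,0,66,0.002,0.007,0],[60,27.5,0,66,0.002,0.007,0],[60,27.5,0,66,0.002,0.007,0]]]'

```text
clock: 13.4
position: [551.1, 213.0, 134.0]
ee_rot: [0.994, 0.069, 0.088, -0.007]
contact_force: [-0.3, 0.3, 0.6]
gripper_width: 60.0
grasp_force: 0.0
```

```bash
python3 - <<'E'
from h import *
go('c',(-5,-.2,40))
E
```

```text
t 13.4 shift [-0.9, 0.0, 1.7] turn [-0.001, -0.003, 0.0] | now in seat [-3.5 -0.2 41.3] F [0.1 0.3 0.6] w 60.0 g 0.0 j [ 0.69  0.34 -0.4   0.14 -0.69  0.92]
```

Request:
servo_tool --rows '[[[60,-0.9,0,1.5,0,-0.003,0],[22,-0.9,0,1.5,0,-0.003,0],[22,-0.9,0,1.5,0,-0.003,0],[22,-0.9,0,1.5,0,-0.003,0],[22,-0.9,0,1.5,0,-0.003,0],[22,-0.9,0,1.5,0,-0.003,0]]]'

```text
clock: 14.15
position: [550.6, 213.2, 132.5]
ee_rot: [0.994, 0.069, 0.087, -0.007]
contact_force: [-2.4, 1.6, 3.0]
gripper_width: 24.6
grasp_force: 59.1
```

```bash
python3 - <<'E'
from h import *
go('c',(-5,0,40));go('c',(-5,0,125))
E
```

```text
t 14.15 shift [-0.2, 0.0, 0.3] turn [-0.002, -0.0, 0.0] | now in seat [-4.7  0.  40.3] F [-0.4  1.9  3.7] w 24.6 g 59.1 j [ 0.69  0.34 -0.4   0.14 -0.69  0.92]
t 14.15 shift [-29.3, -0.1, -79.5] turn [-0.002, -0.0, 0.0] | now in seat [-4.7  0.  40.3] F [-0.4  1.9  3.7] w 24.6 g 59.1 j [ 0.69  0.34 -0.4   0.14 -0.69  0.92]
```

Request:
servo_tool --rows '[[[22,-3.4,0,-9.4,0,0,0],[22,-6.8,0,-18.8,0,0,0],[22,-10.2,0,-28,0,0,0],[22,-13.6,0,-37.5,0,0,0],[22,-18.6,0,-51,0,0,0],[22,-23.6,0,-65,0,0,0],[22,-29.5,0,-81,0,0,0],[22,-35.5,0,-98,0,0,0],[22,-35.5,0,-98,0,0,0]]]'

```text
clock: 15.28
position: [499.0, 205.9, 224.4]
ee_rot: [0.994, 0.069, 0.088, -0.008]
contact_force: [0.1, -0.9, -1.7]
gripper_width: 24.9
grasp_force: 59.3
```

```bash
python3 - <<'E'
from h import *
go('s',(-1.5,0,140));
T=arm.get_image("top")
cv2.imwrite("pics/a7.png",cv2.resize(T[165:245,155:235],(400,400),interpolation=2)[:,:,::-1])
E
```

```text
t 15.28 shift [-51.9, 215.7, -5.9] turn [0.01, -0.002, -0.073] | now in seat [ 59.2 211.3 109.5] F [-0.9 -0.9 -1.4] w 24.9 g 59.3 j [ 0.75  0.16 -0.38  0.13 -0.88  0.89]
```

View pics/a7.png

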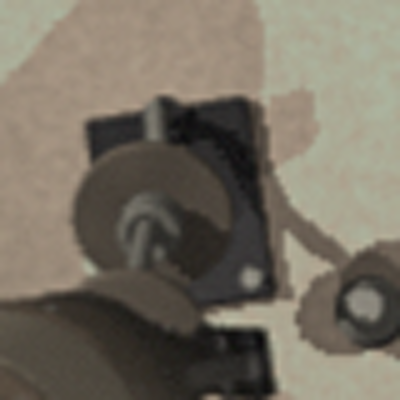

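Only the large rear wheel remains on the crowded prong, and the middle disc is in the gripper. Moving to the spare hook.

Request:
servo_tool --rows '[[[22,-10,35,-6,0.002,0,-0.015],[22,-20,80,-6,0.004,-0.001,-0.03],[22,-32,130,-6,0.008,-0.001,-0.045],[22,-43,175,-6,0.01,-0.002,-0.06],[22,-51.9,215.7,-6,0.01,-0.002,-0.073],[22,-51.9,215.7,-6,0.01,-0.002,-0.073],[22,-51.9,215.7,-6,0.01,-0.002,-0.073]]]'

```text
clock: 16.2
position: [477.3, -15.4, 218.7]
ee_rot: [0.991, 0.106, 0.085, -0.008]
contact_force: [0.4, 0.1, -1.8]
gripper_width: 24.7
grasp_force: 59.4
```

```bash
python3 - <<'E'
from h import *
go('s',(-1.5,0,140));go('s',(-1.5,0,60))
E
```

```text
t 16.2 shift [0.5, -0.4, -1.8] turn [0.002, 0.004, -0.001] | now in seat [ -2.6  -0.4 138.5] F [-0.5  0.1 -1.8] w 24.7 g 59.4 j [ 0.32  0.06 -0.48  0.03 -0.86  1.45]
t 16.2 shift [28.1, -0.5, 73.3] turn [0.002, 0.004, -0.001] | now in seat [ -2.6  -0.4 138.5] F [-0.5  0.1 -1.8] w 24.7 g 59.4 j [ 0.32  0.06 -0.48  0.03 -0.86  1.45]
```

Request:
servo_tool --rows '[[[22,1.1,-0.4,0,0,0,0],[22,4.6,-0.4,10,0,0,0],[22,8.6,-0.4,20,0,0,0],[22,12.6,-0.4,31,0,0,0],[22,16.6,-0.4,42,0,0,0],[22,20.6,-0.4,53,0,0,0],[22,24.4,-0.4,63,0,0,0],[22,28.1,-0.4,73.3,0,0,0],[22,28.1,-0.4,73.3,0,0,0]]]'

```text
clock: 17.32
position: [516.4, -6.6, 150.7]
ee_rot: [0.991, 0.106, 0.084, -0.008]
contact_force: [0.3, 1.0, -1.3]
gripper_width: 24.9
grasp_force: 59.4
```

```bash
python3 - <<'E'
from h import *
go('s',(-1.5,0,42));go('s',(-1.5,0,38))
E
```

```text
t 17.32 shift [6.4, -0.1, 16.4] turn [0.002, 0.005, -0.0] | now in seat [-1.9 -0.1 59.6] F [-0.2  0.9 -1.4] w 24.9 g 59.4 j [ 0.31  0.2  -0.5   0.03 -0.7   1.45]
t 17.32 shift [7.8, -0.1, 20.1] turn [0.002, 0.005, -0.0] | now in seat [-1.9 -0.1 59.6] F [-0.2  0.9 -1.4] w 24.9 g 59.4 j [ 0.31  0.2  -0.5   0.03 -0.7   1.45]
```

Request:
servo_tool --rows '[[[22,3,0,8,0,0,0],[22,5.5,0,14,0,0,0],[22,6.8,0,17.5,0,0,0],[22,7.3,0,19,0,0,0],[22,7.3,0,19,0,0,0]]]'

```text
clock: 17.95
position: [526.5, -4.5, 134.5]
ee_rot: [0.991, 0.106, 0.085, -0.008]
contact_force: [-1.6, -0.2, 1.5]
gripper_width: 24.8
grasp_force: 59.7
```

```bash
python3 - <<'E'
from h import *
go('s',(-1.5,0,38))
E
```

```text
t 17.95 shift [0.3, -0.1, 2.4] turn [0.002, 0.003, 0.0] | now in seat [-1.  -0.1 40.4] F [-0.7  0.1  2.1] w 24.8 g 59.7 j [ 0.31  0.24 -0.5   0.03 -0.66  1.45]
```

Contact is just beginning at 40.4 mm, as expected. I'll nudge down 1 mm, then release and retract.

Request:
servo_tool --rows '[[[22,0.3,0,1,0,0,0],[22,0.3,0,1,0,0,0],[60,0,0,0.3,0,0,0],[60,0,0,0.3,0,0,0],[60,0,0,0.3,0,0,0],[60,-6,0,-16,0,0,0],[60,-13,0,-36,0,0,0],[60,-20,0,-56,0,0,0],[60,-27,0,-75,0,0,0],[60,-27,0,-75,0,0,0]]]'

```text
clock: 19.2
position: [488.5, -12.5, 205.8]
ee_rot: [0.99, 0.106, 0.088, -0.009]
contact_force: [-0.0, -0.1, -0.9]
gripper_width: 60.0
grasp_force: 0.0
```

```bash
python3 - <<'E'
from h import *
go('c',(-5,-.2,115))
S=arm.get_image("side")
cv2.imwrite("pics/a8.png",cv2.resize(S[160:320,180:340],(600,600),interpolation=2)[:,:,::-1])
E
```

```text
t 19.2 shift [68.3, -210.0, 20.7] turn [-0.012, -0.002, 0.073] | now in seat [ -48.4 -214.9  150.1] F [-0.5 -0.1 -0.7] w 60.0 g 0.0 j [ 0.32  0.09 -0.48  0.03 -0.82  1.45]
```

View pics/a8.png

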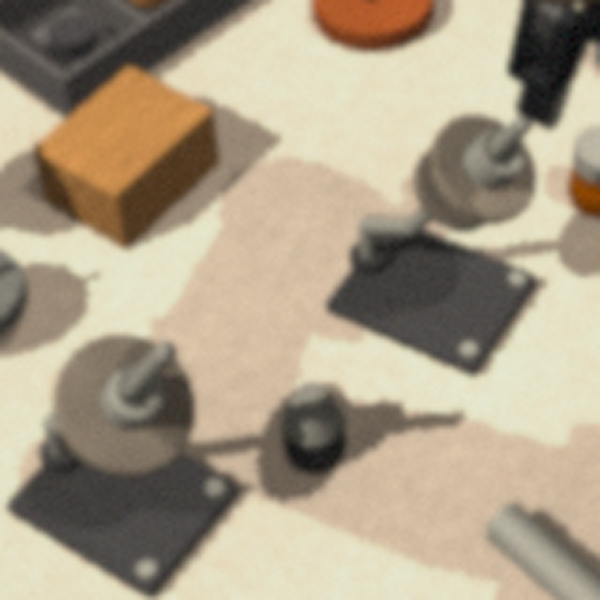

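The spare hook now carries two wheels, with the discs stacked around (475,165). The rear wheel remains on the crowded hook. That was my tenth picture, so from here I'll use numbers only. For the last grip I'll lean the tool 18°.

```bash
python3 - <<'E'
from h import *
go('c',(-4,-.2,115),18)
E
```

```text
t 19.25 shift [69.7, -209.9, 19.1] turn [-0.017, 0.14, 0.072] | now in seat [ -49.2 -214.8  149.2] F [-0.4 -0.1  0.8] w 59.7 g 0.0 j [ 0.32  0.09 -0.48  0.03 -0.82  1.45]
```

Request:
servo_tool --rows '[[[60,12,-40,0,-0.002,0.02,0.015],[60,28,-90,0,-0.005,0.05,0.03],[60,45,-140,3,-0.008,0.08,0.045],[60,58,-180,10,-0.01,0.12,0.06],[60,69,-210,20,-0.012,0.138,0.073],[60,69,-210,20,-0.012,0.138,0.073],[60,69,-210,20,-0.012,0.138,0.073]]]'

```text
clock: 20.12
position: [513.4, 207.4, 194.5]
ee_rot: [0.986, 0.068, 0.153, -0.012]
contact_force: [-0.3, -0.7, 0.1]
gripper_width: 59.9
grasp_force: 0.0
```

```bash
python3 - <<'E'
from h import *
go('c',(-4,-.2,100),18);go('c',(-4,-.2,40),18);go('c',(-4,-.2,14),18)
E
```

```text
t 20.12 shift [5.0, -0.3, 12.0] turn [-0.003, 0.006, -0.001] | now in seat [ -6.4  -0.5 112.8] F [-0.3 -0.6  0.2] w 59.9 g 0.0 j [ 0.76  0.16 -0.55  0.3  -0.62  0.72]
t 20.12 shift [17.9, -0.1, 70.6] turn [-0.003, 0.006, -0.001] | now in seat [ -6.4  -0.5 112.8] F [-0.3 -0.6  0.2] w 59.9 g 0.0 j [ 0.76  0.16 -0.55  0.3  -0.62  0.72]
t 20.12 shift [23.4, -0.0, 96.0] turn [-0.003, 0.006, -0.001] | now in seat [ -6.4  -0.5 112.8] F [-0.3 -0.6  0.2] w 59.9 g 0.0 j [ 0.76  0.16 -0.55  0.3  -0.62  0.72]
```

Request:
servo_tool --rows '[[[60,3.5,0,6,-0.003,0.006,0],[60,7,0,20,-0.003,0.006,0],[60,10.5,0,36,-0.003,0.006,0],[60,14,0,52,-0.003,0.006,0],[60,17.5,0,68,-0.003,0.006,0],[60,20.5,0,82,-0.003,0.006,0],[60,22,0,90,-0.003,0.006,0],[60,23,0,95,-0.003,0.006,0],[60,23,0,95,-0.003,0.006,0],[60,23,0,95,-0.003,0.006,0]]]'

```text
clock: 21.38
position: [564.1, 215.3, 112.3]
ee_rot: [0.985, 0.068, 0.157, -0.012]
contact_force: [0.0, 0.4, 0.6]
gripper_width: 59.9
grasp_force: 0.0
```

```bash
python3 - <<'E'
from h import *
go('c',(-4,-.2,14),18)
E
```

```text
t 21.38 shift [-0.6, 0.5, 2.1] turn [-0.002, -0.002, -0.001] | now in seat [-3.   0.3 16. ] F [0.4 0.4 0.5] w 59.9 g 0.0 j [ 0.69  0.34 -0.59  0.43 -0.4   0.64]
```

Request:
servo_tool --rows '[[[60,-0.6,0.5,2,0,0,0],[22,-0.6,0.5,2,0,0,0],[22,-0.6,0.5,2,0,0,0],[22,-0.6,0.5,2,0,0,0],[22,-0.6,0.5,2,0,0,0],[22,-0.6,0.5,2,0,0,0]]]'

```text
clock: 22.12
position: [564.2, 215.6, 110.4]
ee_rot: [0.985, 0.069, 0.157, -0.012]
contact_force: [-5.4, 3.4, 4.5]
gripper_width: 24.5
grasp_force: 59.1
```

```bash
python3 - <<'E'
from h import *
go('c',(-4,0,14),18);go('c',(-4,0,134),18)
E
```

```text
t 22.12 shift [-0.1, 0.5, 0.3] turn [-0.003, -0.003, -0.0] | now in seat [-3.8  0.5 14.3] F [-2.   4.1  6.3] w 24.5 g 59.1 j [ 0.69  0.34 -0.6   0.43 -0.39  0.64]
t 22.12 shift [-24.7, 0.2, -117.2] turn [-0.003, -0.003, -0.0] | now in seat [-3.8  0.5 14.3] F [-2.   4.1  6.3] w 24.5 g 59.1 j [ 0.69  0.34 -0.6   0.43 -0.39  0.64]
```

Request:
servo_tool --rows '[[[22,-2.1,0,-10,0,0,0],[22,-4.2,0,-20,0,0,0],[22,-6.5,0,-31,0,0,0],[22,-9.3,0,-44,0,0,0],[22,-12.3,0,-58,0,0,0],[22,-15.3,0,-72,0,0,0],[22,-19,0,-90,0,0,0],[22,-23,0,-109,0,0,0],[22,-27,0,-128,0,0,0],[22,-27,0,-128,0,0,0]]]'

```text
clock: 23.38
position: [498.0, 204.3, 223.7]
ee_rot: [0.985, 0.068, 0.156, -0.011]
contact_force: [0.3, 0.1, -1.5]
gripper_width: 24.7
grasp_force: 59.8
```

```bash
python3 - <<'E'
from h import *
s=arm.read_state();go('c',(-4,0,140),18)
print(proj("top",[[620,-265,67],[560.3,-253,80],[560.3,-253,42]]))
go('p',(0,0,200),-12,-.2)
E
```

```text
t 23.38 shift [2.6, -1.5, 5.5] turn [-0.0, -0.0, -0.002] | now in seat [ -5.4  -1.5 145.9] F [-0.5  0.1 -1.4] w 24.7 g 59.8 j [ 0.79  0.1  -0.54  0.3  -0.7   0.72]
[[395.56160868 189.14440183]
 [392.456488   214.00952636]
 [388.39650062 215.7881072 ]]
t 23.38 shift [5.0, 461.5, -18.1] turn [-0.019, -0.519, 0.341] | now in seat [-151.9  435.8  181.7] F [ 0.3  0.2 -1.5] w 24.7 g 59.8 j [ 0.79  0.1  -0.54  0.3  -0.7   0.72]
```

Request:
servo_tool --rows '[[[22,0,40,-10,-0.002,-0.03,0.02],[22,0,90,-18,-0.004,-0.1,0.05],[22,1,140,-18,-0.006,-0.16,0.09],[22,2,190,-18,-0.008,-0.22,0.13],[22,3,240,-18,-0.01,-0.28,0.17],[22,3,290,-18,-0.012,-0.34,0.21],[22,4,340,-18,-0.014,-0.4,0.26],[22,4,390,-18,-0.016,-0.46,0.3],[22,5,435,-18,-0.018,-0.5,0.33],[22,5,461,-18,-0.019,-0.519,0.341]]]'

```text
clock: 24.62
position: [560.9, -253.4, 238.5]
ee_rot: [0.989, -0.101, -0.107, -0.011]
contact_force: [0.5, 0.2, -2.0]
gripper_width: 24.7
grasp_force: 59.8
```

Request:
servo_tool --rows '[[[22,0,0,0,0,0,0],[22,0,0,0,0,0,0]]]'

```text
clock: 24.88
position: [561.2, -250.9, 239.9]
ee_rot: [0.989, -0.099, -0.105, -0.011]
contact_force: [-0.3, -0.5, -1.6]
gripper_width: 24.5
grasp_force: 59.8
```

```bash
python3 - <<'E'
from h import *
go('p',(-.3,0,110),-12,-.2);go('p',(-.3,0,75),-12,-.2)
E
```

```text
t 24.88 shift [17.8, 2.4, 86.0] turn [-0.001, 0.002, 0.0] | now in seat [  0.4   2.3 197.9] F [-0.2 -0.6 -1.6] w 24.5 g 59.8 j [-0.16  0.47  0.15 -0.01 -1.47  1.54]
t 24.88 shift [25.1, 2.4, 120.3] turn [-0.001, 0.002, 0.0] | now in seat [  0.4   2.3 197.9] F [-0.2 -0.6 -1.6] w 24.5 g 59.8 j [-0.16  0.47  0.15 -0.01 -1.47  1.54]
```

Request:
servo_tool --rows '[[[22,6,2.4,30,0,0.002,0],[22,13,2.4,62,0,0.002,0],[22,19,2.4,92,0,0.002,0],[22,24,2.4,115,0,0.002,0],[22,25,2.4,120,0,0.002,0],[22,25,2.4,120,0,0.002,0],[22,25,2.4,120,0,0.002,0]]]'

```text
clock: 25.75
position: [561.9, -253.4, 119.9]
ee_rot: [0.99, -0.099, -0.101, -0.01]
contact_force: [0.4, -0.2, -0.8]
gripper_width: 25.0
grasp_force: 59.8
```

```bash
python3 - <<'E'
from h import *
go('p',(-.3,0,60),-12,-.2)
S=arm.get_image("side");S0=np.load("side0.npy");np.save("side1.npy",S)
P,Q,A,o=pose('p',(0,0,0),-.2);th=np.linspace(0,6.283,73)
s=arm.read_state();c=A.T@(s["position"]-o)
def rim(x,y,zu,r=36): return proj("side",o+np.vstack([np.c_[x+r*np.cos(th),y+r*np.sin(th),0*th+z] for z in(zu,zu+8)])@A.T)
r=rim(c[0]+.3,c[1],c[2]-14.3);print("pred L,R,T,B",r[:,0].min(),r[:,0].max(),r[:,1].min(),r[:,1].max())
d=np.abs(S.astype(int)-S0).max(2)
u0,v0=int(r[:,0].min())-8,int(r[:,1].min())-4
print(u0,v0);print("\n".join(" ".join("%3d"%x for x in S[v,u0:u0+50].mean(1)) for v in range(v0,int(r[:,1].max())+9,2)))
print("spindle tip/flange",proj("side",[[560.3,-253,80],[560.3,-253,42]]))
E
```

```text
t 25.75 shift [1.7, -0.1, 18.0] turn [-0.0, -0.005, 0.001] | now in seat [ 1.7 -0.1 77.9] F [ 0.4 -0.1 -0.8] w 25.0 g 59.8 j [-0.17  0.56 -0.   -0.01 -1.21  1.54]
pred L,R,T,B 351.86883589377896 383.30236221547057 133.93687489359866 156.17776759443902
343 129
215 214 215 216 216 215 208 194 180 156 131 101  72  50  35  25  26  15  16  16  22  27  56 116 166 157 103  48  11   7   4  22  44  61  86 142 190 209 213 213 213 214 210 210 207 202 198 190 183 180
216 216 216 215 216 217 214 212 214 213 207 196 179 150 107  62  27  20  11  17  28  47  69 104 143 144 103  50  22   7  11  20  39  64  90 140 191 210 213 214 213 215 213 213 212 212 213 211 208 200
214 215 214 214 215 216 216 214 215 215 215 214 212 198 153  94  41  25  18  18  27  55  70  87 116 131 100  58  29  23  10  20  44  61  86 141 195 210 213 212 213 213 213 214 211 214 214 215 214 212
215 217 216 219 217 217 216 216 214 216 214 215 210 192 152  96  48  30  14  27  31  57  73  76  72  75  72  66  62  63  53  30  45  75 118 170 204 214 214 214 214 214 215 214 214 216 214 214 212 215
218 216 217 217 216 217 215 216 216 215 
[... 2137 characters left out ...]
44 139 138 139 138 139
 71  68  60  54  49  43  36  38  49  77 107 142 153 148 134 127 123 115 116 117 119 115 107  96  91 107 124 127 120 128 161 191 205 211 211 212 211 199 171 149 139 137 133 134 136 136 138 136 135 135
 55  57  62  59  62  70  80  90 102 107 109 113 117 117 119 117 120 120 118 121 125 121 111  97  96 117 127 133 126 109 107 126 154 176 194 200 187 160 141 133 131 135 134 135 137 134 135 136 133 134
 78  69  80  89 102 114 125 130 127 122 119 115 118 119 123 126 133 135 136 132 125 116 103  94  93 109 119 124 122 103  87  86  90 103 130 147 142 136 131 133 131 132 132 133 134 136 134 135 133 133
spindle tip/flange [[366.68320461 155.0311617 ]
 [364.98249739 167.09993204]]
```

The wheel rim's side-view column residual (-0.7 px) matches the spindle's own residual (-0.75 px), so the two are aligned. Lowering gently onto the spindle tip.

Request:
servo_tool --rows '[[[22,-2,0,0.5,0,-0.005,0],[22,0,0,10,0,-0.005,0],[22,2,0,20,0,-0.005,0],[22,3.5,0,26,0,-0.005,0],[22,4.3,0,30,0,-0.005,0],[22,4.3,0,30,0,-0.005,0]]]'

```text
clock: 26.55
position: [559.1, -253.0, 87.7]
ee_rot: [0.989, -0.099, -0.106, -0.011]
contact_force: [0.2, -0.2, -1.6]
gripper_width: 24.9
grasp_force: 59.8
```

```bash
python3 - <<'E'
from h import *
go('p',(-.3,0,40),-12,-.2);go('p',(-.3,0,30),-12,-.2);print(arm.read_state()["wrist_torque"].round(2))
E
```

```text
t 26.55 shift [2.1, -0.3, 5.4] turn [-0.0, 0.003, 0.001] | now in seat [-1.2 -0.3 45.7] F [ 0.2 -0.2 -1.6] w 24.9 g 59.8 j [-0.17  0.59 -0.04 -0.01 -1.15  1.54]
t 26.55 shift [4.2, -0.3, 15.2] turn [-0.0, 0.003, 0.001] | now in seat [-1.2 -0.3 45.7] F [ 0.2 -0.2 -1.6] w 24.9 g 59.8 j [-0.17  0.59 -0.04 -0.01 -1.15  1.54]
[-0.13 -0.5  -0.02]
```

Request:
servo_tool --rows '[[[22,1.5,0,4,0,0,0],[22,3,0,9,0,0,0],[22,4,0,14,0,0,0],[22,5,0,19,0,0,0],[22,6,0,24,0,0,0],[22,6.3,0,27,0,0,0],[22,6.3,0,27,0,0,0]]]'

```text
clock: 27.42
position: [559.5, -253.1, 60.2]
ee_rot: [0.989, -0.099, -0.105, -0.011]
contact_force: [-0.1, 0.2, -0.9]
gripper_width: 24.8
grasp_force: 59.8
```

```bash
python3 - <<'E'
from h import *
go('p',(-.3,0,14),-12,-.2);print(arm.read_state()["wrist_torque"].round(2))
E
```

```text
t 27.43 shift [1.3, -0.2, 4.0] turn [-0.001, 0.003, 0.001] | now in seat [-0.7 -0.2 18.2] F [-0.2  0.2 -0.9] w 24.8 g 59.8 j [-0.17  0.62 -0.06 -0.01 -1.1   1.54]
[-0.13 -0.44 -0.01]
```

Request:
servo_tool --rows '[[[22,0.6,0,2,0,0,0],[22,1,0,3.2,0,0,0],[22,1.2,0,4.2,0,0,0],[22,1.2,0,4.2,0,0,0]]]'

```text
clock: 27.92
position: [560.1, -253.2, 56.9]
ee_rot: [0.989, -0.099, -0.105, -0.011]
contact_force: [-1.0, 2.1, 3.9]
gripper_width: 24.9
grasp_force: 60.3
```

```bash
python3 - <<'E'
from h import *
go('p',(-.3,0,12),-12,-.2);print(arm.read_state()["wrist_torque"].round(2))
E
```

```text
t 27.93 shift [0.5, -0.2, 2.8] turn [-0.0, 0.002, 0.001] | now in seat [-0.2 -0.2 14.9] F [-1.4  1.8  3.9] w 24.9 g 60.3 j [-0.17  0.63 -0.06 -0.01 -1.09  1.54]
[ 0.25  0.09 -0.11]
```

Contact with the flange at 14.9 mm. I'll press 1 mm, release and retract upward.

Request:
servo_tool --rows '[[[22,0.2,0,1,0,0,0],[22,0.2,0,1,0,0,0],[60,0,0,0,0,0,0],[60,0,0,0,0,0,0],[60,0,0,0,0,0,0],[60,-3,0,-15,0,0,0],[60,-8,0,-38,0,0,0],[60,-15,0,-70,0,0,0],[60,-25,0,-118,0,0,0],[60,-25,0,-118,0,0,0]]]'

```text
clock: 29.18
position: [563.0, -254.4, 182.8]
ee_rot: [0.99, -0.099, -0.1, -0.01]
contact_force: [-0.9, -0.2, 0.6]
gripper_width: 60.1
grasp_force: 0.0
```

Request:
servo_tool --rows '[[[60,-50,-60,-60,0,0,0],[60,-100,-120,-60,0,0,0],[60,-140,-170,-60,0,0,0],[60,-160,-200,-60,0,0,0],[60,-160,-200,-60,0,0,0]]]'

```text
clock: 29.8
position: [457.7, -26.7, 270.6]
ee_rot: [0.99, -0.097, -0.104, -0.011]
contact_force: [0.1, -1.1, 0.4]
gripper_width: 60.0
grasp_force: 0.0
```

```bash
python3 - <<'E'
from h import *
go('p',(-.3,0,200),-12,-.2)
S=arm.get_image("side");T=arm.get_image("top");P,Q,A,o=pose('p',(0,0,0),-.2);th=np.linspace(0,6.283,73)
for n,I in(("side",S),("top",T)):
    r=proj(n,o+np.vstack([np.c_[36*np.cos(th),36*np.sin(th),0*th+z] for z in(0,8)])@A.T)
    print(n,"pred",r.min(0).round(1),r.max(0).round(1))
    u,v=(r.min(0)-5).astype(int);w=I.mean(2)
    print(u,v);print("\n".join(" ".join("%3d"%x for x in w[y,u:u+46]) for y in range(v,v+(34 if n=="side" else 44),3)))
E
```

```text
t 29.8 shift [147.2, 202.0, -2.5] turn [-0.001, 0.0, 0.004] | now in seat [-145.5  201.4  228.6] F [ 0.3 -1.   0.4] w 60.0 g 0.0 j [ 0.24  0.18 -0.16 -0.09 -1.42  1.16]
side pred [350.1 154.9] [380.3 177.2]
345 149
215 207 187 174 154 122 101  95  98 111 143 178 205 217 220 219 209 194 174 146 118  91  79  92 125 167 199 213 219 219 219 219 219 217 216 218 220 218 220 221 220 221 219 218 216 218
212 183 130  98  92  97 116 143 169 195 209 215 217 219 220 219 219 219 219 215 216 212 212 215 216 218 219 218 220 218 218 216 217 216 219 220 219 218 218 220 219 220 219 218 216 218
203 168 110  60  55  96 155 199 214 216 214 207 204 193 189 181 177 176 176 173 168 168 173 183 192 202 207 211 210 216 217 217 215 215 219 217 218 221 218 217 216 216 217 218 219 220
 81  64  53  44  43  51  84 123 151 163 155 146 145 141 146 154 156 141 125 123 128 119 104 104 123 144 143 135 146 167 185 200 208 215 218 219 219 216 217 219 218 218 219 219 219 219
 67  69  74  74  86 102 123 137 144 142 141 141 132 126 123 127 139 147 152 150 144 138 140 142 135 124 106  88  92 101 120 141 166 188 208 213 214 2
[... 3427 characters left out ...]
 107 108 107  94  81  74  91  95  95  99  98 100 101 101 102 102 101 104 103 103  86  73  65  58  59  59  61  72  90  98  97 100  97 100  98  97  93
 44  48  54  64  80  90  97 100 103 107 108 109 106 106 109 107 106 105  94  93  93  66  58  62  63  55  58  57  62  63  60  62  90 106  94  75  90  94  98 102  97  96  96  96  98  99
157 159 162 155 147 144 143  84  63  37  27  29  35  48  59  69  75  90  98  98 103 106 105 108 106 108 106 107 104  85  58  49  53  97  88  88  94  94  97  95  94  95  95  99 101 127
158 155 158 159 159 159 163 163 165 165 148 116  60  28   9  12  10  28  83  77  74  50  46  43  46  47  55  64  76  90  91  99 100  95  84  92  95  95  98  99  98  98  92  97 141 158
```

The rear disc spans about columns 374–405 in the top view, against 373–405 predicted for a seated wheel, so it is down and centred. The arm is clear, so I'm handing in.

```bash
python3 -c "
from bench import arm
print(arm.job_done())"
```

```text
the job is handed in; nothing more can be done
None
```

I put the front and middle wheels down on the spare hook and fitted the rear wheel over the truing spindle, collar up and on its flange. Job handed in at about 30 s with the gripper clear; no pass/fail result was returned.

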